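# Index the die turret of a badge press to the blue tag

### The job

On the badge press, push the upright orange tab of the round die turret with the fingertips, stepping the turret round until its white pointer points squarely at the blue tag; then back away. Only push the tab, with shut fingers or the outside of a finger: do not pinch it or force it against its stop, and leave everything else on the table where it stands.

Things in the scene. Friction and masses are not known exactly. Their poses are not given: they have to be found in the camera images.
- press: Badge press, fixed. Origin at table height on the vertical turret axis. Round black base, radius 155, 12 thick. Directions on it: degrees counter-clockwise from above, from its own x axis. Tag places: 160, 251 and 290 deg, 136 from the axis. Turret: aluminium disc, radius 69, top at height 34, three steel die cups on it up to height 52. The frame stands at 45 deg (see ram).
- ram (a point): Underside centre of the press's steel ram (radius 23), height 100, 50 from the turret axis at 45 deg on the press. Frame in that direction: foot 105 to 215 from the axis (100 wide), two steel columns at 142, black beam at height 192 to 218 from 32 to 168, black and red lever rising outward to height 350.
- turret (a joint): Turret angle, rad, growing counter-clockwise from above. At 0 the tab and pointer stand at 199 deg on the press. The tag places are at -0.681, 0.908 and 1.588; it starts between the first two, at -0.25 to 0.45. Stiff: it takes 1.5 to 3 N at the tab, stops as soon as the push stops and stays where it is left. End stops at -0.96 and 1.868.
- tab_top (a point): Middle of the top edge of the upright orange tab, height 80, 94 from the turret axis. The tab is a radial plate 70 to 118 from the axis, 10 thick, height 30 to 80; beneath it a white carrier bar and pointer 10 wide, height 22 to 30, end 125 from the axis. Its clockwise face is pushed to turn the turret counter-clockwise, and the other way round.
- pointer (a point): The point that the white pointer aims at: in line with the tab, 136 from the turret axis, height 26. It stands over a tag's centre when the turret points exactly at that tag.
- tag_blue: Blue round tag, diameter 26, 5 thick, fixed on the rim of the press base at one of the three tag places; origin at its underside centre, height 12. The position to select.
- tag_yellow: Yellow tag, like the blue one, at another tag place. Not wanted.
- tag_green: Green tag, like the blue one, at another tag place. Not wanted.
- spare_die: Loose steel die cup, diameter 36, 26 high, standing on the press base at about -12 deg, 128 from the axis. Leave alone. Origin: underside centre.
- shell_stack: Loose stack of steel badge shells, diameter 58, 18 high, on the table beside the press. Leave alone. Origin: underside centre.
- badge: Loose finished white badge with a red dot, diameter 58, 9 high, on the table beside the press. Leave alone. Origin: underside centre.
- mug: Loose white mug, diameter 80, 90 high. Leave alone. Origin: underside centre.
- shell_box: Loose clear box with a row of steel shells, 200 x 130 x 55 high (shells to 59). Leave alone. Origin: underside centre.
- punch: Loose grey lever punch on a black foot 100 x 70, red ball at height 135. Leave alone. Origin: underside centre.
- glue: Loose white bottle, diameter 48, 130 high, orange cap. Leave alone. Origin: underside centre.

How it is judged:
By the outcome, as a careful person would: the job done as asked, in the order asked, and still so for the second after the job is handed in, with the robot touching nothing.
It also fails if it takes over 45 s, if anything falls off the work surface, if the arm or the gripper's body presses on something with over 40 N, if the wrist force passes 120 N, or if a joint passes its speed limit or range.

### The arm

A 6-joint arm with a two-finger parallel gripper is mounted at the origin on the work surface. World frame = base frame: x ahead of the robot, y to its left, z up, the work surface at z = 0. Lengths are in mm, angles in rad, forces in N, time in s.
With the tool pointing down it reaches from about 325 to 850 mm from the base axis. Payload 4.4 kg.
Tool frame: the origin (TCP) lies midway between the tips of the shut fingers; the grasp point (between the pads) lies 19 mm behind it (env.grip_depth is the distance from the TCP to the grasp point, in mm); z points along the fingers, y is the line along which they close (so a half turn about z gives the same grasp; the last joint's range is limited). The gripper opens to 94 mm and grips with 3 to 60 N. Pads are 16 mm wide; open, the fingers measure 119 mm over their backs; the gripper's body (75 mm by 177 mm) begins 78 mm behind the grasp point.
Start: joints at [-1.282, 0.207, 1.542, -0, 1.393, -0.15], TCP at [244.279, -520.533, 179.247] pointing down, gripper open.
Joint ranges: [-2.73, 2.73], [-0.86, 2.22], [0.23, 2.46], [-1.11, 4.25], [0.08, 2.63], [-2.82, 2.82]. Speed limits (rad/s): [2.79, 2.79, 3.14, 3.14, 3.14, 3.14].

### API

Orientations are given as a 3x3 rotation matrix whose columns are the frame's x, y, z axes.
In Python, from station import env, optics, order, spotter gives the robot as it stands. The module is installed in compiled form; this text tells all that it offers. Calls block until the motion is done:
- env.goto(position, orientation): joint-space move of the TCP to a pose.
- env.move_linear(position, attitude=None, rate=150): straight line of the TCP; attitude=None keeps the orientation; rate is the mean speed in mm/s.
- env.goto_joints(angles): joint-space move.
- env.command_gripper(opening, grasp_force=None): finger opening in mm; grasp_force is the grip in N (None keeps the last); returns when the fingers have stopped.
- env.pause(seconds).
- env.solve_ik(position, orientation): joint angles nearest the present ones, or None.
- optics.read_camera(name): name is "scene" or "top"; returns the picture (480x640x3 uint8, blue, green, red); there is no depth.
- optics.calibration(name): a dict with "K" (3x3 intrinsics, pixels), "dist" ([k1, k2, p1, p2, k3] as OpenCV has them; the pictures are not rectified), "eye" and "attitude" of the camera in the world. Camera axes: x right, y down, z forward; pixel columns grow to the right and rows downward; lengths in mm; the calibration is good to about 2 mm. A picture is of the moment at which its call begins. calibration takes no time and is no camera call.
A pose or a line that the arm cannot do raises env.IKError and nothing moves.
- order.sign_off(): hands the job in; it is judged then, once.
Trained networks look in the newest picture that a camera, given by its name, has taken for a name from the list of things; names that differ only in an ending like _2 or _b are one class to them, and where a whole thing is asked for, a point or a joint stands for the part that bears it (a point fixed in the world has none). Each returns a list of dicts, best first, with "p" (0 to 1); they miss things now and then, are a little off and sometimes report something else, mostly with a low value. They report only what shows in the picture. A call takes as long as a camera call.
- spotter.cut_out(camera, thing): "pixels" (480x640 bool, what is visible of it).
- spotter.pinpoint(camera, thing): "at" ([x, y, z] in mm, in world coordinates, good to about 4 mm: a listed point, or the origin of a listed thing).
Readings, each from a call of its own:
- env.read_t(): time.
- env.read_q(): joint angles.
- env.read_qd(): joint speeds.
- env.read_joint_efforts(): joint torques, N m.
- env.read_position(): TCP position.
- env.read_orientation(): TCP orientation.
- env.read_ft_force(): force on the tool from outside, world axes, zero at the start.
- env.read_moment(): the same for the moment, N m.
- env.read_finger_gap(): finger opening in mm.
- env.read_grip_force(): force on a finger pad.
Only numpy, scipy, OpenCV 4.12 (cv2) and the standard library are available. Lean on these libraries where they do the work, as an engineer would, in place of code of your own. Each camera call takes 0.05 s, during which the arm holds its last target. There are 200 camera calls.

## Working session

There is one attempt and no reset: what is moved stays moved. The work goes in short steps, each a Python script; the robot and the scene stay as the last script left them, time stands still between calls to the robot, and variables do not carry over. Pictures are saved under pics/ and viewed, at most 10 in all, crops included, and the job is handed in when it is done.

```bash
mkdir -p pics; python3 - <<'E'
from station import env, optics, order, spotter
import cv2, numpy as np
for c in ("scene","top"):
    cv2.imwrite(f"pics/{c}0.png",optics.read_camera(c))
    for t in ("press","tab_top","pointer","tag_blue","tag_yellow","tag_green","spare_die","ram","mug","glue","punch","shell_box","shell_stack","badge"):
        print(c,t,[(round(d["p"],2),np.round(d["at"],0).tolist()) for d in spotter.pinpoint(c,t)[:2]])
    k=optics.calibration(c);print(np.round(k["eye"]),np.round(k["attitude"],2).tolist())
print(env.read_t())
E
```

```text
scene press []
scene tab_top [(0.65, [560.0, -19.0, 77.0])]
scene pointer [(0.75, [539.0, -58.0, 26.0])]
scene tag_blue [(0.64, [691.0, -31.0, 12.0])]
scene tag_yellow [(0.4, [610.0, -67.0, 13.0])]
scene tag_green [(0.23, [608.0, -70.0, 12.0])]
scene spare_die [(0.52, [715.0, 87.0, 12.0])]
scene ram [(0.97, [610.0, 107.0, 100.0]), (0.49, [539.0, -59.0, 26.0])]
scene mug [(0.79, [427.0, 518.0, -1.0])]
scene glue [(0.69, [352.0, -420.0, -4.0]), (0.28, [614.0, 446.0, -2.0])]
scene punch [(0.8, [616.0, 440.0, 0.0])]
scene shell_box [(0.87, [524.0, -466.0, -2.0]), (0.53, [594.0, 64.0, -0.0])]
scene shell_stack [(0.54, [401.0, 172.0, 3.0])]
scene badge [(0.61, [638.0, -149.0, -2.0])]
[1156.  320.  988.] [[-0.46, 0.7, -0.55], [0.89, 0.36, -0.28], [0.0, -0.62, -0.78]]
top press [(0.65, [593.0, 61.0, -2.0])]
top tab_top [(0.59, [553.0, -20.0, 75.0])]
top pointer [(0.74, [539.0, -62.0, 27.0])]
top tag_blue [(0.39, [692.0, -29.0, 12.0])]
top tag_yellow [(0.51, [610.0, -72.0, 10.0])]
top tag_green [(0.59, [457.0, 54.0, 10.0]), (0.38, [644.0, -151.0, -2.0])]
top spare_die [(0.4, [717.0, 87.0, 13.0])]
top ram [(0.91, [610.0, 113.0, 98.0])]
top mug [(0.71, [430.0, 521.0, -0.0])]
top glue [(0.85, [355.0, -427.0, 2.0])]
top punch [(0.78, [616.0, 442.0, -1.0])]
top shell_box [(0.65, [523.0, -466.0, -3.0])]
top shell_stack [(0.69, [690.0, -30.0, 15.0]), (0.54, [402.0, 176.0, -0.0])]
top badge [(0.71, [641.0, -148.0, -4.0])]
[ 435.   17. 1403.] [[0.0, -1.0, 0.07], [-1.0, -0.01, -0.02], [0.02, -0.07, -1.0]]
1.5
```

View pics/scene0.png

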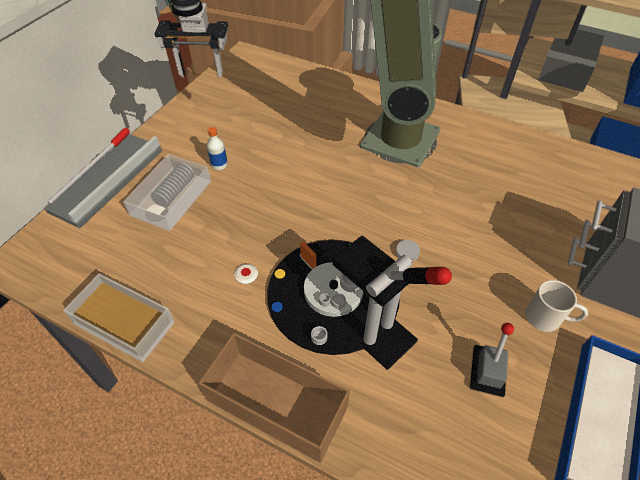

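View pics/top0.png

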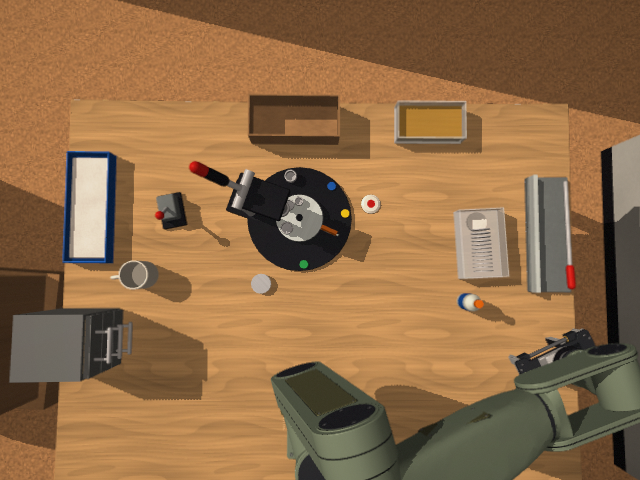

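The scene view shows the tab at about (307,257), yellow tag (280,273), blue tag (277,307), badge (246,273). In the top view they are: pointer/tab (332,231), blue (332,186), yellow (345,213), green (304,264), with the frame running to the upper left. By angle spacing, blue is at 290° on the press, so the turret must turn CCW to +1.588. Next I refine the axis, yaw and turret angle from masks.

```bash
cat > h.py <<'E'
from station import env, optics, order, spotter
import cv2, numpy as np
from scipy.optimize import least_squares
def ray(c,px,z):
    k=optics.calibration(c)
    u=cv2.undistortPoints(np.array([[px]],float),np.array(k["K"]),np.array(k["dist"]))[0,0]
    d=np.array(k["attitude"])@[u[0],u[1],1]; e=np.array(k["eye"]); return (e+d*(z-e[2])/d[2])[:2]
HSV={"tag_blue":((100,120,60),(125,255,255)),"tag_yellow":((22,150,120),(32,255,255)),"tag_green":((50,120,60),(80,255,255))}
def tag(c,img,t,near,r=35):
    m=cv2.inRange(cv2.cvtColor(img,cv2.COLOR_BGR2HSV),*map(np.array,HSV[t]))
    n,_,s,cen=cv2.connectedComponentsWithStats(m)
    b=[(s[i,4],ray(c,cen[i],17)) for i in range(1,n) if s[i,4]>8]
    b=[x for x in b if np.hypot(*(x[1]-near))<r]
    return max(b,key=lambda x:x[0]) if b else None
def fit(pts): # pts: list of (press deg, xy)
    f=lambda p: np.concatenate([p[:2]+136*np.array([np.cos(p[2]+np.radians(a)),np.sin(p[2]+np.radians(a))])-q for a,q in pts])
    return least_squares(f,[593,61,.44])
E
python3 - <<'E'
from h import *
allp=[]
for c in ("top","scene"):
    img=optics.read_camera(c); P=[]
    for t,n,a in (("tag_blue",(692,-30),290),("tag_yellow",(610,-71),251),("tag_green",(457,54),160)):
        r=tag(c,img,t,np.array(n)); print(c,t,r)
        if r: P.append((a,r[1]))
    allp+=P
    if len(P)>2:
        s=fit(P);print(s.x[:2],np.degrees(s.x[2]),s.fun.round(1))
s=fit(allp);print(s.x[:2],np.degrees(s.x[2]),s.fun.round(1)); A=s.x
np.save("A.npy",A)
for c in ("top","scene"):
    optics.read_camera(c)
    for t in ("tab_top","pointer"):
        for d in spotter.pinpoint(c,t)[:1]:
            v=np.array(d["at"])[:2]-A[:2]; print(c,t,np.hypot(*v),np.degrees(np.arctan2(v[1],v[0]))%360, "joint",np.radians((np.degrees(np.arctan2(v[1],v[0]))-np.degrees(A[2])-199+180)%360-180))
E
```

```text
top tag_blue (np.int32(61), array([690.8463013 , -29.31292227]))
top tag_yellow (np.int32(58), array([609.49267083, -69.47023295]))
top tag_green (np.int32(63), array([458.06579734,  51.68275788]))
[593.34103164  65.50279083] 25.81944361330235 [ 0.   0.  -0.  -0.1 -0.   0. ]
scene tag_blue (np.int32(94), array([692.00170169, -30.08664159]))
scene tag_yellow (np.int32(56), array([611.17453134, -68.94579165]))
scene tag_green None
[593.8979006   65.45789765] 25.82295884719093 [ 0.6 -0.   0.6 -0.1  0.5 -0.  -0.6  0.8 -1.1 -0.6]
top tab_top 97.1631147591711 245.5615395226938 joint 0.36195651497799486
top pointer 138.5580194261711 246.38811716908248 joint 0.3763830164308626
scene tab_top 94.90498811248727 243.53271149925587 joint 0.32654678601227416
scene pointer 135.22471804600045 247.75217539034372 joint 0.40019032358076867
```

```bash
cat >> h.py <<'E'
A=np.load("A.npy") if __import__("os").path.exists("A.npy") else None
def pose(deg,off,z,R=102,s=1):
    a=np.radians(deg); er=np.array([np.cos(a),np.sin(a),0]); et=np.array([-np.sin(a),np.cos(a),0])
    p=np.array([A[0],A[1],0])+R*er-off*et+[0,0,z]; y=s*et; zz=np.array([0,0,-1.])
    return p,np.column_stack([np.cross(y,zz),y,zz])
E
python3 - <<'E'
from h import *
for s in (1,-1):
    for d in (246,280,316):
        q=env.solve_ik(*pose(d,18,46,s=s)); print(s,d,None if q is None else np.round(q,2))
s=min((1,-1),key=lambda s:max(9 if (q:=env.solve_ik(*pose(d,18,46,s=s))) is None else abs(q[5]) for d in (246,280,316)))
print("s",s); open("s.txt","w").write(str(s))
env.command_gripper(0)
p,R=pose(246,38,190,s=s)
env.goto(p,R)
cv2.imwrite("pics/scene1.png",optics.read_camera("scene"))
print(env.read_t(),env.read_position(),env.read_finger_gap(),env.read_ft_force())
E
```

```text
1 246 [-0.2   0.28  1.76 -0.    1.11  0.22]
1 280 [-0.21  0.39  1.61 -0.    1.15 -0.38]
1 316 [-0.16  0.5   1.44 -0.    1.2  -0.96]
-1 246 None
-1 280 [-0.21  0.39  1.61 -0.    1.15  2.76]
-1 316 [-0.16  0.5   1.44 -0.    1.2   2.18]
s 1
5.4417 [517.76186417 -13.20453328 189.96633455] 0.6116134646355017 [ 0.2205678  -0.36006378 -1.0574841 ]
```

View pics/scene1.png

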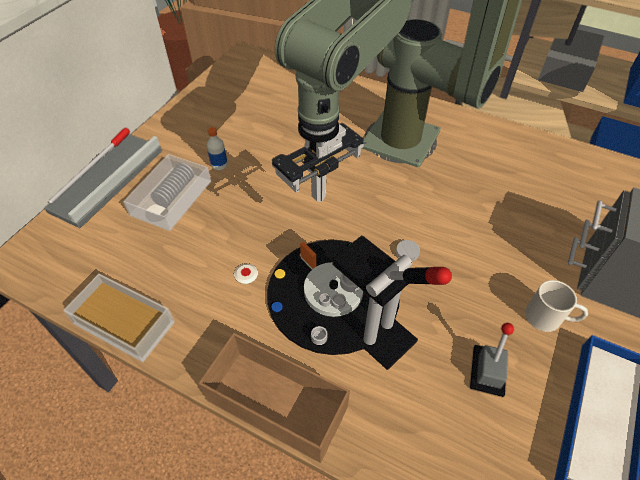

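The shut fingers hang at (318,200), clockwise of and above the tab at (307,257), with nothing in the way. I'll lower and push along the arc, stopping about 6° short to look.

```bash
python3 - <<'E'
from h import *
env.move_linear(pose(246,38,46)[0],rate=120)
print("down",env.read_ft_force().round(1))
for d in np.arange(246,310.1,8):
    p,R=pose(d,17.5,46); env.move_linear(p,R,rate=60); print(d,np.round(env.read_ft_force(),1))
    if np.hypot(*env.read_ft_force()[:2])>15: print("stop");break
for c in ("scene","top"):
    img=optics.read_camera(c); 
    for t in ("tab_top","pointer","tag_blue"):
        for r in spotter.pinpoint(c,t)[:1]:
            v=np.array(r["at"])[:2]-A[:2]; print(c,t,r["p"],np.hypot(*v),np.degrees(np.arctan2(v[1],v[0]))%360)
    if c=="scene": cv2.imwrite("pics/scene2.png",cv2.resize(img[200:380,200:440],None,fx=3,fy=3,interpolation=2))
print(env.read_t())
E
```

```text
down [-0.1 -0.4 -0. ]
246.0 [-0.2 -0.7  0.8]
254.0 [-0.9  0.7 -0.3]
262.0 [0.2 0.7 0.1]
270.0 [-1.2  0.1  0. ]
278.0 [0.2 0.1 0. ]
286.0 [0.4 0.2 0.2]
294.0 [-0.3 -0.5  0.2]
302.0 [-0.4  0.7  0.5]
310.0 [-0.1  0.5  0.3]
scene tab_top 0.63 91.33816538865727 309.4219044113663
scene pointer 0.76 135.8569465253356 308.9482222630214
scene tag_blue 0.41 136.39311227178928 315.99341205207656
top tab_top 0.65 91.99803295870274 307.73370820415164
top pointer 0.57 537.6942822629486 262.5521544087766
10.8167
```

View pics/scene2.png

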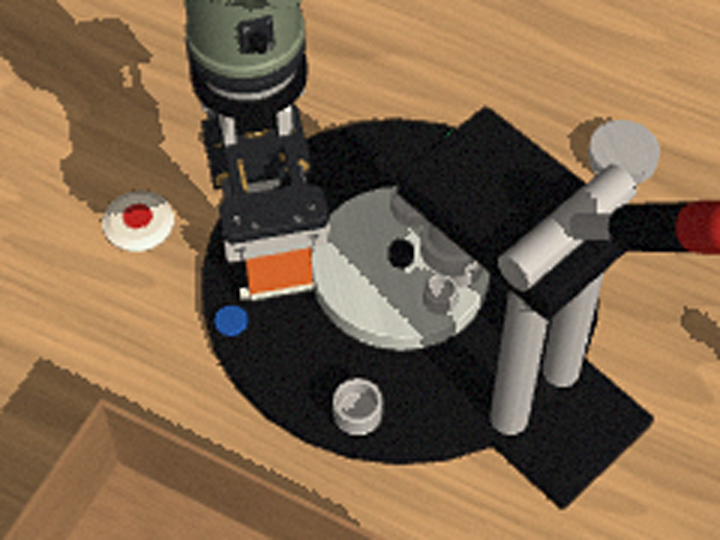

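The tab has been pushed to about 309°, with its white pointer at crop (243,294) just short of the blue tag (231,320). I'll push a bit more, back off and measure with a clear view.

```bash
cat >> h.py <<'E'
def look(name):
    T=[]
    for c in ("scene","top"):
        img=optics.read_camera(c)
        for t in ("tab_top","pointer"):
            for r in spotter.pinpoint(c,t)[:1]:
                v=np.array(r["at"])[:2]-A[:2]; print(c,t,round(r["p"],2),np.hypot(*v).round(1),(np.degrees(np.arctan2(v[1],v[0]))%360).round(2))
        tb=tag(c,img,"tag_blue",np.array([691,-30])); print(c,"blue",tb)
        # white pointer tip / orange tab axis
        o=cv2.inRange(cv2.cvtColor(img,cv2.COLOR_BGR2HSV),(4,150,60),(16,255,255)); T.append(img)
    s=cv2.resize(T[0][250:340,250:370],None,fx=6,fy=6,interpolation=2); cv2.imwrite(f"pics/{name}_s.png",s)
    s=cv2.resize(T[1][160:250,270:390],None,fx=6,fy=6,interpolation=2); cv2.imwrite(f"pics/{name}_t.png",s)
E
python3 - <<'E'
from h import *
p,R=pose(314,17.5,46); env.move_linear(p,R,rate=40)
env.move_linear(pose(314,40,46)[0]); 
env.move_linear(pose(314,40,150)[0]); 
env.move_linear(pose(270,60,190,R=130)[0],rate=200)
look("l3"); print(env.read_t())
E
```

```text
scene tab_top 0.71 93.4 312.89
scene pointer 0.88 134.9 313.66
scene blue (np.int32(95), array([691.97933711, -29.95066382]))
top tab_top 0.93 93.5 310.55
top pointer 0.94 136.6 312.97
top blue (np.int32(53), array([691.73513018, -30.56592248]))
13.3083
```

View pics/l3_s.png

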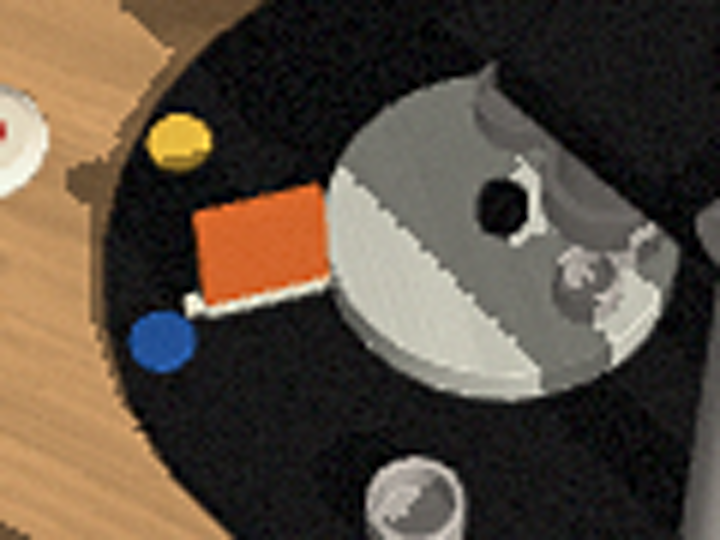

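View pics/l3_t.png

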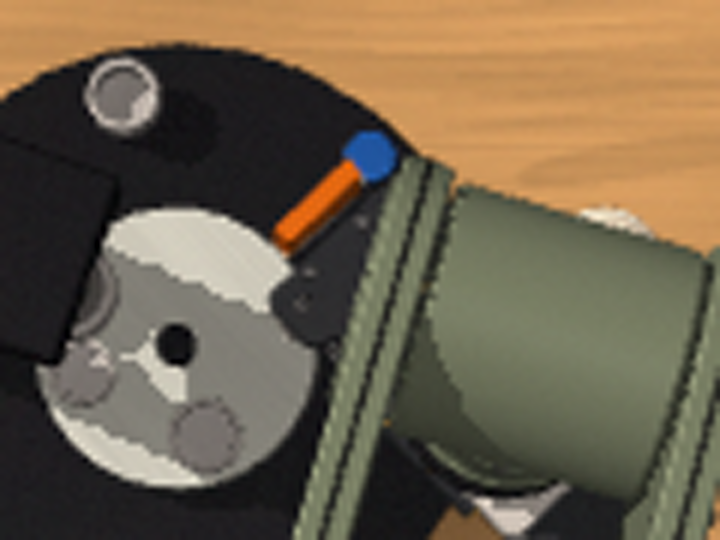

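The scene crop shows the pointer tip at (190,303), still a couple of degrees short of the blue tag (163,341). I'll measure the tab angle by fitting its projected box to the orange mask, then finish the push.

```bash
cat >> h.py <<'E'
def tabfit(c="scene"):
    img=optics.read_camera(c); k=optics.calibration(c); Rm=np.array(k["attitude"]).T; t=-Rm@np.array(k["eye"])
    o=cv2.inRange(cv2.cvtColor(img,cv2.COLOR_BGR2HSV),(4,130,50),(16,255,255))
    def poly(deg):
        P=np.array([pose(deg,w,z,R=r)[0] for r in (70,118) for w in (-5,5) for z in (30,80)])
        q=cv2.projectPoints(P,cv2.Rodrigues(Rm)[0],t,np.array(k["K"]),np.array(k["dist"]))[0]
        return cv2.convexHull(q.astype(np.float32))
    box=np.zeros_like(o); cv2.fillConvexPoly(box,poly(314).astype(int),255); box=cv2.dilate(box,np.ones((15,15)))
    o=cv2.resize(o&box,None,fx=4,fy=4,interpolation=1)>127
    def iou(d):
        m=np.zeros(o.shape,np.uint8); cv2.fillConvexPoly(m,np.round(((poly(d)+.5)*4-.5)).astype(int),1); m=m>0
        return (m&o).sum()/(m|o).sum()
    ds=np.arange(305,324,.25); v=[iou(d) for d in ds]; v=cv2.GaussianBlur(np.array(v)[:,None],(1,5),0).ravel(); i=int(np.argmax(v)); return ds[i],v[i]
E
python3 - <<'E'
from h import *
d,v=tabfit(); print("before",d,v,"top",tabfit("top"))
tgt=290+np.degrees(A[2]); print("target",tgt)
cmd=314+min(max(tgt-np.mean([d,313.2]),1),3); print("cmd",cmd)
env.move_linear(*pose(314,45,150)); env.move_linear(pose(314,45,46)[0]); 
env.move_linear(pose(314,25,46)[0]); p,R=pose(cmd,17.5,46); env.move_linear(p,R,rate=25); env.pause(.2)
env.move_linear(pose(314,45,46)[0]); env.move_linear(pose(314,45,150)[0])
env.move_linear(pose(246,90,190,R=130)[0],rate=200)
print("after",tabfit(),tabfit("top")); look("l4"); print(env.read_t())
E
```

```text
before 312.0 0.9321739436441128 top (np.float64(313.25), np.float64(0.8068940262045982))
target 315.82295884719093
cmd 317
after (np.float64(315.0), np.float64(0.9334975898370016)) (np.float64(316.0), np.float64(0.7968669226859264))
scene tab_top 0.84 92.8 316.11
scene pointer 0.78 133.9 315.74
scene blue (np.int32(93), array([692.20712182, -30.08996051]))
top tab_top 0.71 93.0 314.54
top pointer 0.76 138.5 315.92
top blue (np.int32(56), array([691.18590368, -30.22729983]))
18.9333
```

View pics/l4_s.png

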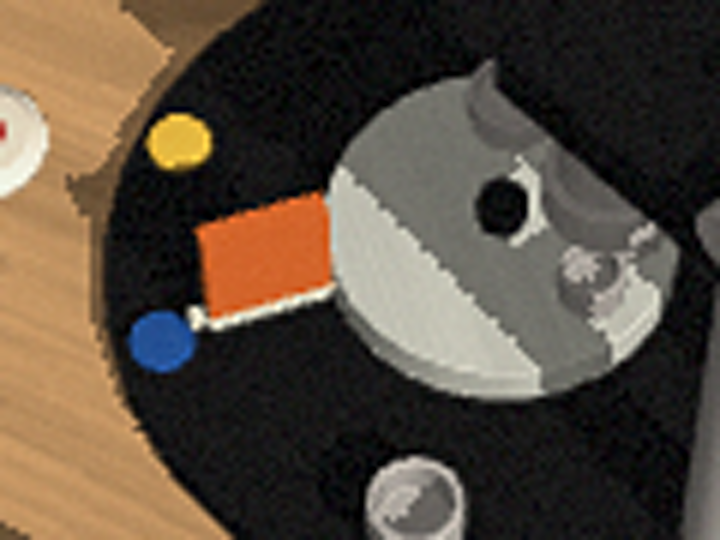

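View pics/l4_t.png

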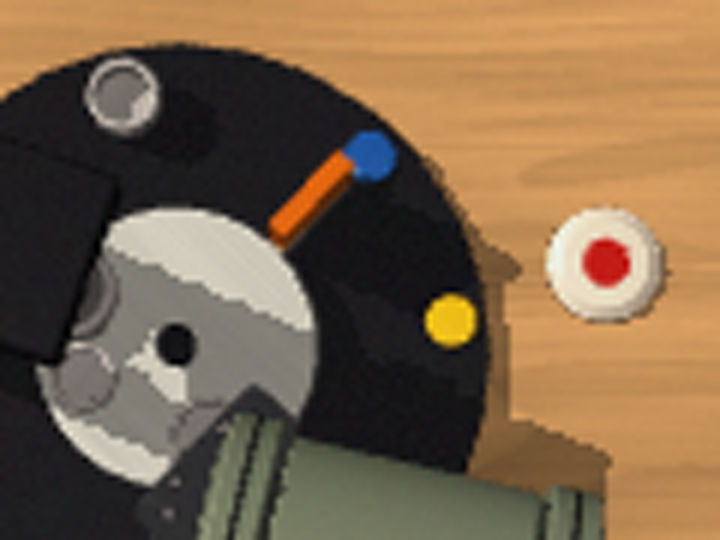

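All the estimates put the pointer at 315.0–316.1°, apart from one top-camera tab reading of 314.5°. Blue is at 315.8°. The pictures agree: the pointer tip at scene crop (195,318) runs in line into the blue tag (163,341), and the spare die and badge haven't moved. The arm is clear, so I'm handing in.

```bash
python3 - <<'E'
from h import *
print(order.sign_off(), env.read_t())
E
```

```text
the job is handed in; nothing more can be done
the job is handed in; nothing more can be done
```

I pushed the turret round until its pointer lines up with the blue tag, to within about 1° by the camera estimates. The arm then backed clear, and I handed the job in at about 19 s.

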